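Clamp a cheese mould with a ratchet-knob press

TASK

Gently push the sled with the cheese mould fully home under the press, up to its end stop. Then turn the red ratchet knob clockwise until the press foot bears on the mould and the knob slips at its set torque; let it slip by one to three clicks, no more, and let go, leaving the mould clamped and the things around the press undisturbed.

Things in the scene. Friction and masses are not known exactly. Their poses are not given: they have to be found in the camera images.
- push_face (a point): Centre of the front of the blue push pad (90 mm wide, 8 thick, 46 tall; its top 20 mm above this point) at the sled's near end. x points along the travel, into the press; z up. Push here along x: about 2 N of rubbing, then a hard end stop. The pad gives on springs, 2.5 N/mm, up to 10 mm, before a blue block. At home and unpressed it is 90 mm before the knob's axis. Over 30 N does damage.
- sled (a joint): Travel of the sled in m: 0 fully out, 0.070 home at its end stop.
- mould: White perforated cheese mould with a pink lid, 52 mm across, 60 mm tall, about 0.3 kg, standing loose in the sled's ring socket (1.5 mm play all round, 12 mm deep); origin at the centre of its underside. It stays in the socket and is not handled.
- knob_grip (a point): On the vertical axis of the red knob at the height to grip, 177 mm above the table: an upright bar 46 mm long (along x; white line on top), 24 mm thick (y), from 25 mm below to 14 mm above this point, on a 44 mm black disc. Grip across its thickness from above. It stays at this height; clockwise from above tightens. Rubber-mounted: yields 0.13 rad at the set torque. A click is 0.35 rad of slip.
- collar_mark (a point): Top centre of the brass collar (54 mm across) under the knob, which drives the screw; its red mark lies along x. Knob and collar turn together, x axes aligned, until the clutch slips; the slip is how far the knob's x is then clockwise of the collar's x. The screw keeps its place when let go. With the knob held still after a turn the moment reads some 0.05 to 0.1 N m lower than while turning.
- foot: Steel press foot, 36 mm across, on the knob's axis over the mould's home; origin at the centre of its underside. 0.5 to 2.1 rad of turning at about 0.22 N m brings it on to the mould; then the moment climbs within 0.2 rad to 0.40 N m, where the clutch slips and it stays level. The bridge above is 165 mm wide across the sled, 50 mm along it, its top 137 mm above the table.
- jug: Bystander: pink mug-shaped jug, 80 mm across, 85 mm tall, origin at the centre of its underside.
- biscuits: Bystander: upright stack of round biscuits, 56 mm across, 78 mm tall, origin at the centre of its underside.
- tub: Bystander: white cream-cheese tub with foil lid, 84 mm across, 38 mm tall, origin at the centre of its underside.

How it is judged:
By the outcome, as a careful person would: the job done as asked, in the order asked, and still so for the second after the job is handed in, with the robot touching nothing.
It also fails if it takes over 72 s, if anything falls off the work surface, if the arm or the gripper's body presses on something with over 40 N, if the wrist force passes 120 N, or if a joint passes its speed limit or range.

ROBOT

A 6-joint arm with a two-finger parallel gripper is mounted at the origin on the work surface. World frame = base frame: x ahead of the robot, y to its left, z up, the work surface at z = 0. Lengths are in m, angles in rad, forces in N, time in s.
With the tool pointing down it reaches from about 0.25 to 0.725 m from the base axis. Payload 4 kg.
Tool frame: the origin (TCP) lies midway between the tips of the shut fingers; the grasp point (between the pads) lies 19 mm behind it; z points along the fingers, y is the direction in which the jaws open and shut (so a half turn about z gives the same grasp; the last joint's range is limited). The gripper opens to 85 mm and grips with 20 to 120 N. Pads are 22 mm wide; open, the fingers measure 114 mm over their backs; the gripper's body (76 mm by 85 mm) begins 54 mm behind the grasp point. The pads swing forward as they close: fully open they stand 13 mm farther back than shut.
Start: joints at [1.295, 0.241, 0.005, 1.335, 0, 1.571], TCP at [0.136, 0.481, 0.198] pointing down, gripper open.
Joint ranges: [-2.72, 2.72], [-1.05, 1.87], [-1.09, 1.28], [-1.99, 2.15], [-1.42, 1.44], [-3.14, 3.14]. Speed limits (rad/s): [2.79, 2.79, 3.14, 3.14, 3.14, 3.14].

INTERFACE

Orientations are given as a unit quaternion [w, x, y, z].
In Python, from plant import sense, eyes, order gives the robot as it stands. The module is installed in compiled form; this text tells all that it offers.
- The arm moves only by the tool jog_arm, never from a script. Its argument "motion" is a list of rows, each a list of 7 numbers: the shift along the tool's x, y, z in m, then the turn, a rotation vector about the tool's x, y, z in degrees, then the closure, from 0 (fully open) to 1 (shut). A call has 1 to 5 rows; each row shifts and turns the commanded pose from where the row before left it, along the tool's axes as they then stand; what a row does not reach is not made up. A row lasts 1/12 s, in which the tool goes at most 41.7 mm and 7.16 degrees, less where a joint would pass 70% of its speed; a pose out of reach is approached as far as the arm can. A call with a gripper value outside its range is refused whole. The fingers move at their own pace and stop on an object; "force" is the grip in N (left out, the last holds). Time passes only in rows, so rows that do not move let the fingers close. It gives the time, the measured TCP pose, the force and the opening at its end, in the units of the state.
- sense(): the state, without advancing time (a new reading comes with each control period).
- eyes.capture(name): name is "scene" or "top" or "wrist"; returns a dict with "image" (384x512x3 uint8, red, green, blue), "vertical_fov" (degrees; the focal length in pixels is half the picture's height over the tangent of half this angle, whatever the lens; pixels are square), "cx", "cy" (the principal point, pixels), "camera_from_world" (4x4, takes a point from world to camera coordinates). Camera axes: x right, y up, looking along -z (the intrinsics and any distortion apply to the point x, -y, -z); pixel columns grow to the right and rows downward; lengths in m; the calibration is good to about 2 mm. A picture is of the moment at which its call begins. There is no depth.
- order.sign_off(): hands the job in, once; it reports no verdict.
The state is a dict: "time": time; "q": joint angles; "qvel": joint speeds; "joint_torque": joint torques, N m; "tcp_pos": TCP position; "eef_rot": TCP orientation; "wrist_force": force on the tool from outside, world axes, zero at the start; "wrist_torque": the same for the moment, N m; "finger_gap": finger opening in m.
Only numpy, scipy, OpenCV 4.12 (cv2) and the standard library are available. Lean on these libraries where they do the work, as an engineer would, in place of code of your own. Each camera call takes 0.05 s, during which the arm holds its last target. There are 200 camera calls.

## Working session

There is one attempt and no reset: what is moved stays moved. The work goes in short steps, Python scripts to look and compute and a tool call to move; the robot and the scene stay as the last step left them, time stands still between calls to the robot, and variables do not carry over. Pictures are saved under pics/ and viewed, about 8 in all and at most 12, crops included, and the job is handed in when it is done.

Besides the shell and the picture viewer there is one more tool, called after "Request:" as name(argument=value, ...) on one line, values as JSON. jog_arm: Moves the arm, as the interface text tells. Its arguments: {"type":"object","properties":{"motion":{"type":"array"},"force":{"type":"number"}},"required":["motion"]}

```bash
mkdir -p pics; cat > h.py <<'E'
import numpy as np, cv2
from plant import sense, eyes, order
def cap(n):
    c=eyes.capture(n); c['f']=192/np.tan(np.radians(c['vertical_fov'])/2); c['T']=np.array(c['camera_from_world']); return c
def ray(c,u,v):
    d=np.array([(u-c['cx'])/c['f'],-(v-c['cy'])/c['f'],-1.]); R=c['T'][:3,:3]
    return -R.T@c['T'][:3,3], R.T@d
def plane(c,u,v,z):
    o,d=ray(c,u,v); return o+d*(z-o[2])/d[2]
def proj(c,p):
    q=c['T'][:3,:3]@np.array(p)+c['T'][:3,3]; return c['cx']-c['f']*q[0]/q[2], c['cy']+c['f']*q[1]/q[2]
E
python3 - <<'E'
from h import *
s=sense(); print(s)
ims=[]
for n in("scene","top","wrist"):
    c=cap(n); print(n,[ (k,v) for k,v in c.items() if k not in("image","T")])
    cv2.imwrite(f"pics/{n}0.png",cv2.resize(c['image'][...,::-1],(768,576),interpolation=cv2.INTER_CUBIC))
E
```

```text
{'time': 0.0, 'q': array([1.29499399e+00, 2.41392487e-01, 3.75240660e-03, 1.33515793e+00,
       4.16263119e-06, 1.57079314e+00]), 'qvel': array([ 0.00025028,  0.00023241,  0.00013939,  0.00034607, -0.00073053,
       -0.00074699]), 'joint_torque': array([-5.11098660e-04, -3.72320509e+01,  2.52406257e+01,  1.68481824e-02,
       -4.87214186e-05, -1.13177180e-05]), 'tcp_pos': array([0.13597647, 0.48046185, 0.19753397]), 'eef_rot': array([-1.39643224e-04,  1.37462870e-01,  9.90506415e-01, -9.91053139e-04]), 'wrist_force': array([ 0.24744776, -0.02079493,  0.60892577]), 'wrist_torque': array([ 0.0098545 , -0.03178175,  0.0150293 ]), 'finger_gap': 0.0854578163780049}
scene [('vertical_fov', 50.68032502623154), ('cx', 256.9267165023013), ('cy', 198.33703457434376), ('camera_from_world', array([[-0.26569983,  0.96387228,  0.01881043,  0.11064947],
       [-0.73401981, -0.21491137,  0.64422669,  0.3773343 ],
       [ 0.62499482,  0.15736369,  0.76460326, -1.26517631],
       [ 0.        ,  0.        ,  0.        ,  1.        ]])), ('f', np.float64(405.4433185364105))]
top [('vertical_fov', 44.08502485678922), ('cx', 254.67900799576682), ('cy', 191.53463085446361), ('camera_from_world', array([[ 0.00858138, -0.99995018,  0.00509825,  0.03503624],
       [ 0.99017146,  0.00920899,  0.1395553 , -0.62836396],
       [-0.13959529,  0.00385056,  0.99020115, -1.07998684],
       [ 0.        ,  0.        ,  0.        ,  1.        ]])), ('f', np.float64(474.20335514766214))]
wrist [('vertical_fov', 58.49253886472145), ('cx', 258.8707066647991), ('cy', 192.60615752003253), ('camera_from_world', array([[ 0.27122298,  0.96251537, -0.00150372, -0.4998696 ],
       [-0.92414886,  0.25997451, -0.27993237,  0.03533799],
       [-0.26904828,  0.07731375,  0.96001855, -0.37774538],
       [ 0.        ,  0.        ,  0.        ,  1.        ]])), ('f', np.float64(342.8930362693792))]
```

View pics/top0.png

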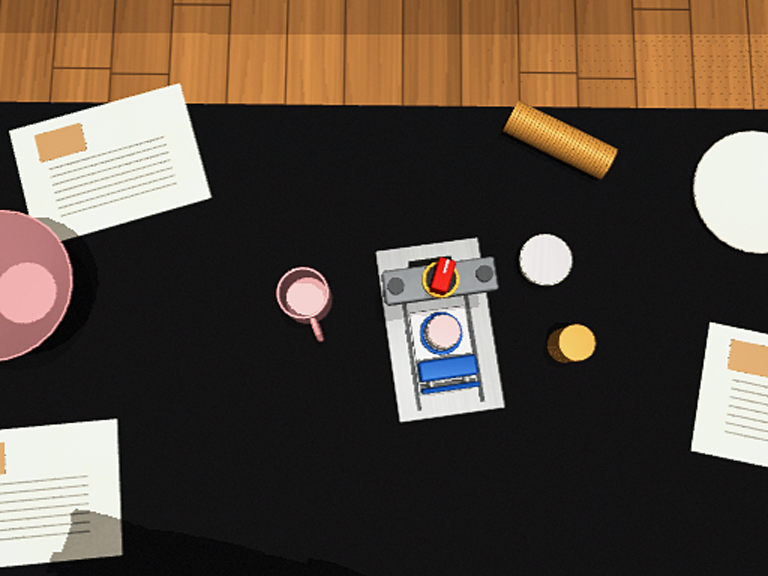

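View pics/scene0.png

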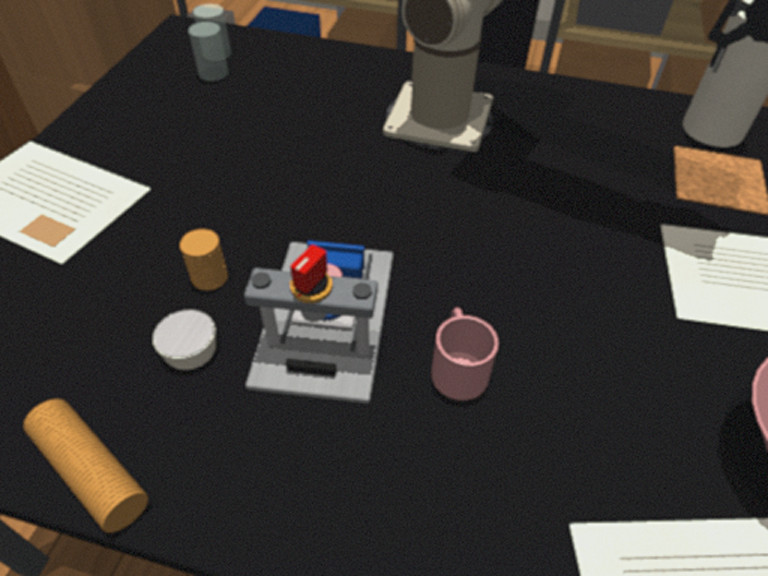

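The top view shows the press near (440,310), with travel pointing up and slightly left. The red knob is at (443,275), the pad at (450,388) and the mould at (443,332). The jug is at (303,295), tub at (546,260) and biscuits at (572,343). Next I'll enlarge the press.

```bash
python3 - <<'E'
from h import *
t=cap("top"); s=cap("scene")
a=cv2.resize(t['image'][155:285,248:340],None,fx=4.5,fy=4.5,interpolation=cv2.INTER_CUBIC)
b=cv2.resize(s['image'][150:270,160:270],None,fx=3.5,fy=3.5,interpolation=cv2.INTER_CUBIC)
o=np.zeros((590,800,3),np.uint8); o[:a.shape[0],:a.shape[1]]=a; o[:b.shape[0],415:415+b.shape[1]]=b[:, :385]
cv2.imwrite("pics/z1.png",o[...,::-1])
for n,c in(("top",t),("scene",s)):
    h=cv2.cvtColor(c['image'],cv2.COLOR_RGB2HSV)
    for nm,lo,hi in(("blue",(105,120,40),(125,255,255)),("red",(0,180,80),(6,255,255))):
        m=cv2.inRange(h,lo,hi); 
        k,l,st,ce=cv2.connectedComponentsWithStats(m)
        for i in range(1,k):
            if st[i,4]>25:
                r=cv2.minAreaRect(np.argwhere(l==i)[:,::-1].astype(np.float32)); print(n,nm,st[i],ce[i].round(1),np.round(cv2.boxPoints(r),1).tolist())
E
```

```text
top blue [280 208  28  29 162] [291.6 223.5] [[274.5, 221.5], [293.5, 202.5], [313.0, 222.0], [294.0, 241.0]]
top blue [279 236  40  19 526] [298.3 244.9] [[278.0, 241.0], [316.6000061035156, 235.5], [318.5, 248.8000030517578], [279.8999938964844, 254.3000030517578]]
top blue [281 254  39   9 128] [300.3 257.8] [[280.70001220703125, 258.8999938964844], [318.8999938964844, 253.60000610351562], [319.3999938964844, 256.79998779296875], [281.20001220703125, 262.1000061035156]]
top red [287 171  17  24 232] [294.7 183.7] [[286.1000061035156, 192.89999389648438], [292.6000061035156, 170.60000610351562], [303.6000061035156, 173.8000030517578], [297.1000061035156, 196.10000610351562]]
scene blue [166   5  47  20 573] [191.3  14.4] [[166.0, 17.299999237060547], [168.0, 3.5], [214.10000610351562, 10.5], [212.0, 24.299999237060547]]
scene blue [204 160  40  25 498] [228.9 170.5] [[201.8000030517578, 180.39999389648438], [204.1999969482422, 158.89999389648438], [243.10000610351562, 163.1999969482422], [240.6999969482422, 184.6999969482422]]
scene red [195 164  22  31 383] [206.  178.6] [[189.0, 182.0], [209.5, 161.5], [223.0, 175.0], [202.5, 195.5]]
```

View pics/z1.png

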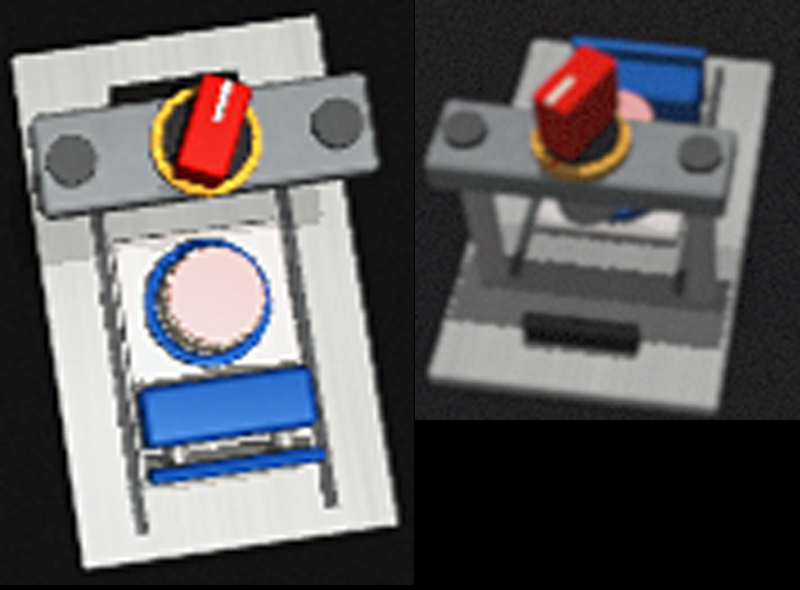

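```bash
python3 - <<'E'
from h import *
t=cap("top"); s=cap("scene")
for n,c in(("top",t),("scene",s)): print(n,ray(c,c['cx'],c['cy']))
P=lambda x,y:(248+(x+.5)/4.5-.5,155+(y+.5)/4.5-.5)
for z in(.14,.15): print("collar",plane(t,*P(207,138),z))
print("line",plane(t,*P(229,82),.191),plane(t,*P(216,120),.191))
print("knob top corners",[plane(t,*P(*p),.191).round(4) for p in((208,75),(250,85))])
B=[plane(t,*P(*p),0.01)[:2].round(4) for p in((85,568),(398,523),(14,57),(315,15))]; print("base",B, np.degrees([np.arctan2(*(B[2]-B[0])[::-1]),np.arctan2(*(B[3]-B[1])[::-1])]))
for z in(.03,.04,.05,.06,.07,.08): 
  a=[plane(t,*P(*p),z)[:2] for p in((150,478),(323,453))]
  # scene: pad top edge ends (far edge) crop scale 3.5 offset 160,150
  b=[plane(s,160+(x-415)/3.5,150+y/3.5,z)[:2] for x,y in((574,38),(704,48))]
  print(z,np.round(a,4).tolist(),np.linalg.norm(a[0]-a[1]).round(4),np.round(b,4).tolist(),np.linalg.norm(b[0]-b[1]).round(4))
for nm,uv,z in(("jug",(303/1.5,295/1.5),.085),("tub",(546/1.5,260/1.5),.038),("bis",(577/1.5,342/1.5),.078)): print(nm,plane(t,*uv,z))
E
```

```text
top (array([0.47112632, 0.04497965, 1.15691711]), array([ 0.13959529, -0.00385056, -0.99020115]))
scene (array([1.09709904, 0.17353429, 0.72218774]), array([-0.62499482, -0.15736369, -0.76460326]))
collar [ 0.62898903 -0.04336254  0.14      ]
collar [ 0.62743666 -0.04249381  0.15      ]
line [ 0.64722627 -0.04912898  0.191     ] [ 0.62946556 -0.04308631  0.191     ]
knob top corners [array([ 0.6504, -0.0395,  0.191 ]), array([ 0.6459, -0.0588,  0.191 ])]
base [array([0.4185, 0.0105]), array([ 0.4434, -0.1555]), array([0.693 , 0.0508]), array([ 0.718 , -0.1141])] [8.35206471 8.57361348]
0.03 [[0.466, -0.0226], [0.4797, -0.1132]] 0.0917 [[0.4522, -0.1197], [0.4361, -0.031]] 0.0901
0.04 [[0.466, -0.022], [0.4796, -0.1118]] 0.0908 [[0.4615, -0.1154], [0.4456, -0.028]] 0.0888
0.05 [[0.4661, -0.0214], [0.4795, -0.1104]] 0.09 [[0.4708, -0.1112], [0.4552, -0.0251]] 0.0875
0.06 [[0.4661, -0.0208], [0.4795, -0.109]] 0.0892 [[0.4802, -0.107], [0.4647, -0.0221]] 0.0862
0.07 [[0.4661, -0.0202], [0.4794, -0.1076]] 0.0884 [[0.4895, -0.1027], [0.4743, -0.0192]] 0.0849
0.08 [[0.4662, -0.0196], [0.4793, -0.1062]] 0.0876 [[0.4988, -0.0985], [0.4838, -0.0162]] 0.0836
jug [0.60931946 0.16071183 0.085     ]
tub [ 0.6753965  -0.22121845  0.038     ]
bis [ 0.54215773 -0.25581447  0.078     ]
```

The two views agree: knob axis near (0.628, -0.043), travel yaw about 8.5°, pad front near (0.470, -0.066) with its top at about 0.058. Next I'll turn the tool and see which way q6 runs.

Request:
jog_arm(motion=[[0,0,0,0,0,-6.1,1],[0,0,0,0,0,-6.1,1],[0,0,0,0,0,-6.1,1],[0,0,0,0,0,-6.1,1]], force=40)

```text
time: 0.68
tcp_pos: [0.1361, 0.4811, 0.1983]
eef_rot: [-0.0, -0.078, 0.997, -0.0]
wrist_force: [0.7, 0.3, 0.7]
finger_gap: 0.039
```

```bash
cat >> h.py <<'E'
from scipy.spatial.transform import Rotation as Ro
def tool():
    s=sense(); w,x,y,z=s['eef_rot']; return s,Ro.from_quat([x,y,z,w])
AX=np.array([.628,-.043]); D=np.array([np.cos(np.radians(8.45)),np.sin(np.radians(8.45))])
def togo(p):
    s,R=tool(); print("t",round(s['time'],2),"tcp",s['tcp_pos'].round(4),"toolx yaw",np.degrees(np.arctan2(*R.as_matrix()[1::-1,0])).round(2),"tilt",R.as_matrix()[:,2].round(4),"q6",s['q'][5].round(3),"F",s['wrist_force'].round(1),"M",s['wrist_torque'].round(3))
    print("tool shift",R.inv().apply(np.array(p)-s['tcp_pos']).round(4))
E
python3 -c "
from h import *
p=AX-D*.21; print(p); togo([*p,.20])"
```

```text
[ 0.42027966 -0.07385872]
t 0.68 tcp [0.1361 0.4811 0.1983] toolx yaw -171.1 tilt [-0.e+00 -1.e-04 -1.e+00] q6 1.14 F [0.7 0.3 0.7] M [ 0.028  0.008 -0.038]
tool shift [-0.1948 -0.5922 -0.0016]
```

Request:
jog_arm(motion=[[-0.013,-0.0395,0,0,0,0,1],[-0.013,-0.0395,0,0,0,0,1],[-0.013,-0.0395,0,0,0,0,1],[-0.013,-0.0395,0,0,0,0,1],[-0.013,-0.0395,0,0,0,0,1]])

```text
time: 1.1
tcp_pos: [0.2302, 0.2939, 0.1984]
eef_rot: [0.0, -0.076, 0.997, 0.0]
wrist_force: [1.7, 0.3, 0.2]
finger_gap: 0.0
```

Request:
jog_arm(motion=[[-0.013,-0.0395,0,0,0,0,1],[-0.013,-0.0395,0,0,0,0,1],[-0.013,-0.0395,0,0,0,0,1],[-0.013,-0.0395,0,0,0,0,1],[-0.013,-0.0395,0,0,0,0,1]])

```text
time: 1.52
tcp_pos: [0.3242, 0.1081, 0.1988]
eef_rot: [0.001, -0.075, 0.997, 0.0]
wrist_force: [0.5, 0.9, 0.2]
finger_gap: -0.0003
```

Request:
jog_arm(motion=[[-0.013,-0.0395,0,0,0,0,1],[-0.013,-0.0395,0,0,0,0,1],[-0.013,-0.0395,0,0,0,0,1],[-0.013,-0.0395,0,0,0,0,1],[-0.013,-0.0395,0,0,0,0,1]])

```text
time: 1.93
tcp_pos: [0.418, -0.0778, 0.1987]
eef_rot: [0.0, -0.075, 0.997, 0.0]
wrist_force: [0.5, 1.4, 0.0]
finger_gap: -0.0
```

Request:
jog_arm(motion=[[0,0,0,0,0,0,1],[0,0,0,0,0,0,1]])

```text
time: 2.1
tcp_pos: [0.4178, -0.0774, 0.198]
eef_rot: [-0.0, -0.073, 0.997, 0.0]
wrist_force: [-0.8, 0.8, 0.6]
finger_gap: -0.0001
```

```bash
python3 -c "
from h import *
p=AX-D*.21; togo([*p,.20])
w=cap('wrist'); print(ray(w,w['cx'],w['cy']))
cv2.imwrite('pics/w1.png',cv2.resize(w['image'][...,::-1],(768,576),interpolation=cv2.INTER_CUBIC))
print([np.array(proj(w,p))*1.5 for p in ([*(AX),.191],[*(AX-D*.16),.038],[*(AX-D*.16),.058])])
np.save('w1.npy',w,allow_pickle=True)"
```

```text
t 2.1 tcp [ 0.4178 -0.0774  0.198 ] toolx yaw -171.68 tilt [-7.e-04  4.e-04 -1.e+00] q6 -0.329 F [-0.8  0.8  0.6] M [0.014 0.053 0.021]
tool shift [-0.0029  0.0032 -0.002 ]
(array([ 0.34655128, -0.08680735,  0.37224109]), array([ 0.27627175,  0.04153884, -0.96018147]))
[array([392.66433391, 740.88656175]), array([390.95851297, 327.1854844 ]), array([391.13571076, 337.90704667])]
```

View pics/w1.png

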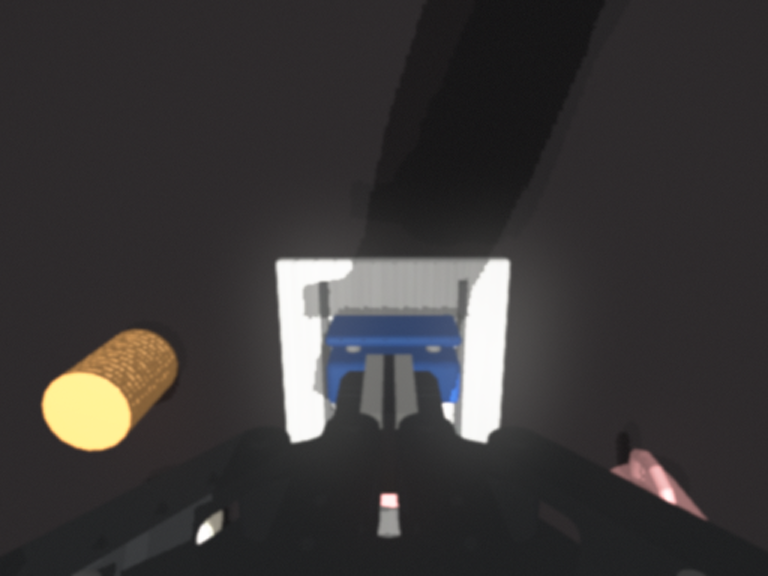

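The wrist view (forward points down in the picture) shows the pad face between (327,316) and (460,337). That is where I predicted it, to within about 2 mm, and it is square to the tool. The biscuits are to the left and the jug handle to the right, both clear. Descending in front of the pad.

Request:
jog_arm(motion=[[0,0.004,0.02,0,0,0,1],[0,0,0.036,0,0,0,1],[0,0,0.038,0,0,0,1],[0,0,0.036,0,0,0,1],[0,0,0.034,0,0,0,1]])

```text
time: 2.57
tcp_pos: [0.416, -0.0696, 0.0333]
eef_rot: [0.0, -0.077, 0.997, 0.0]
wrist_force: [0.3, -0.8, -1.2]
finger_gap: 0.0001
```

Request:
jog_arm(motion=[[-0.006,0,0,0,0,0,1],[-0.008,0,0,0,0,0,1],[-0.008,0,0,0,0,0,1],[-0.006,0,0,0,0,0,1],[-0.003,0,0,0,0,0,1]])

```text
time: 2.98
tcp_pos: [0.4516, -0.0669, 0.0369]
eef_rot: [0.003, -0.076, 0.997, -0.001]
wrist_force: [-0.3, -0.0, -0.1]
finger_gap: 0.0002
```

```bash
python3 -c "
from h import *
p=AX-D*.101; togo([*p,.034])"
```

```text
t 2.98 tcp [ 0.4516 -0.0669  0.0369] toolx yaw -171.34 tilt [ 6.1e-03 -8.0e-04 -1.0e+00] q6 -0.298 F [-0.3 -0.  -0.1] M [-0.054  0.032 -0.002]
tool shift [-0.077  -0.0026  0.0034]
```

Request:
jog_arm(motion=[[-0.003,-0.001,0.002,0,0,0,1],[-0.003,0,0,0,0,0,1],[-0.003,0,0,0,0,0,1],[-0.004,0,0,0,0,0,1],[-0.005,0,0,0,0,0,1]])

```text
time: 3.4
tcp_pos: [0.4655, -0.0654, 0.0324]
eef_rot: [-0.0, -0.075, 0.997, 0.0]
wrist_force: [0.8, -0.1, -0.3]
finger_gap: -0.0002
```

Request:
jog_arm(motion=[[-0.005,0,0,0,0,0,1],[-0.005,0,0,0,0,0,1],[-0.005,0,0,0,0,0,1],[-0.005,0,0,0,0,0,1],[-0.005,0,0,0,0,0,1]])

```text
time: 3.82
tcp_pos: [0.4908, -0.0615, 0.0324]
eef_rot: [-0.0, -0.075, 0.997, -0.0]
wrist_force: [-0.3, 0.1, -1.2]
finger_gap: 0.0004
```

```bash
python3 -c "
from h import *
p=AX-D*.101; togo([*p,.034])"
```

```text
t 3.82 tcp [ 0.4908 -0.0615  0.0324] toolx yaw -171.4 tilt [-1.e-04 -0.e+00 -1.e+00] q6 -0.275 F [-0.3  0.1 -1.2] M [ 0.006 -0.046 -0.014]
tool shift [-0.0374 -0.002  -0.0016]
```

Request:
jog_arm(motion=[[-0.004,0,0,0,0,0,1],[-0.004,0,0,0,0,0,1],[-0.004,0,0,0,0,0,1],[-0.004,0,0,0,0,0,1],[-0.004,0,0,0,0,0,1]])

```text
time: 4.23
tcp_pos: [0.5104, -0.0585, 0.0324]
eef_rot: [-0.0, -0.075, 0.997, 0.0]
wrist_force: [-1.0, 0.0, 0.1]
finger_gap: -0.0003
```

```bash
python3 -c "
from h import *
p=AX-D*.101; togo([*p,.034])
w=cap('wrist')
cv2.imwrite('pics/w2.png',w['image'][...,::-1])
for z in (.034,.058): print([np.array(proj(w,p)).round(1) for p in ([*(AX-D*.09),z],)])"
```

```text
t 4.23 tcp [ 0.5104 -0.0585  0.0324] toolx yaw -171.4 tilt [-1.e-04  0.e+00 -1.e+00] q6 -0.264 F [-1.   0.   0.1] M [0.016 0.02  0.025]
tool shift [-0.0176 -0.002  -0.0016]
[array([253., 278.])]
[array([252.2, 303. ])]
```

View pics/w2.png

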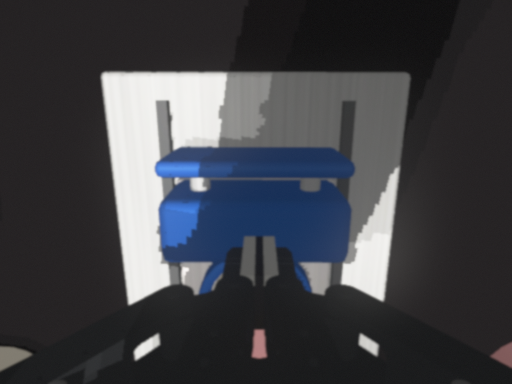

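```bash
python3 -c "
from h import *
w=cap('wrist'); s=sense()
print('tcp proj',proj(w,s['tcp_pos']))
for z in(.04,.05,.058,.07,.08,.09,.1): print(z,[(plane(w,u,v,z)[:2]-AX)@D for u,v in((256,149),(256,164),(256,178),(256,183))], np.linalg.norm(plane(w,157,168,z)-plane(w,353,168,z)))
t=cap('top'); cv2.imwrite('pics/t2.png',cv2.resize(t['image'][130:300,220:370][...,::-1],None,fx=3.5,fy=3.5,interpolation=cv2.INTER_CUBIC))
"
```

```text
tcp proj (np.float64(256.631400895582), np.float64(228.8895850445602))
0.04 [np.float64(-0.16320760312969051), np.float64(-0.15575966298314672), np.float64(-0.14863811012543432), np.float64(-0.1460537395565457)] 0.09719707020210047
0.05 [np.float64(-0.16480674951739754), np.float64(-0.15780583008429708), np.float64(-0.1511117083789089), np.float64(-0.14868245011661446)] 0.09136336278616401
0.058 [np.float64(-0.16608606662756314), np.float64(-0.15944276376521735), np.float64(-0.1530905869816885), np.float64(-0.15078541856466954)] 0.08669639685341486
0.07 [np.float64(-0.16800504229281155), np.float64(-0.1618981642865977), np.float64(-0.15605890488585797), np.float64(-0.1539398712367521)] 0.07969594795429115
0.08 [np.float64(-0.1696041886805186), np.float64(-0.16394433138774805), np.float64(-0.15853250313933245), np.float64(-0.1565685817968209)] 0.07386224053835469
0.09 [np.float64(-0.17120333506822558), np.float64(-0.16599049848889838), np.float64(-0.16100610139280702), np.float64(-0.15919729235688973)] 0.06802853312241826
0.1 [np.float64(-0.1728024814559326), np.float64(-0.16803666559004873), np.float64(-0.16347969964628153), np.float64(-0.16182600291695856)] 0.06219482570648179
```

View pics/t2.png

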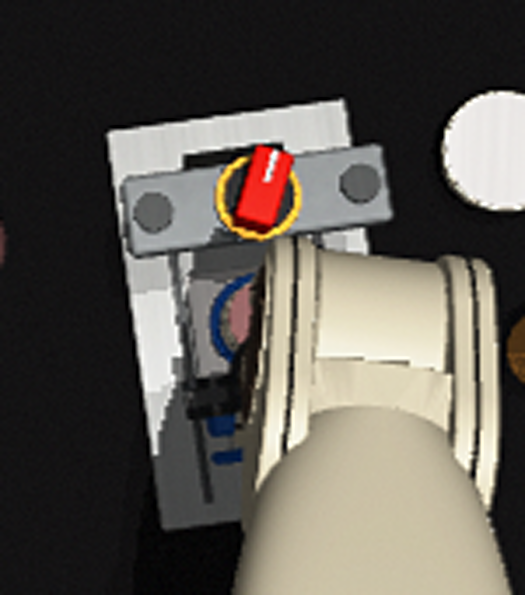

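The sled has not moved: the pad is still at s≈-0.158, and the wrist view shows the fingers overlapping the block. Before going on I'll check how high the fingers are in the scene view.

```bash
python3 -c "
from h import *
w=cap('scene'); s=sense()
print('tcp proj',proj(w,s['tcp_pos']), s['tcp_pos'],s['wrist_force'],s['joint_torque'])
x0,y0=155,110
cv2.imwrite('pics/s2.png',cv2.resize(w['image'][y0:y0+140,x0:x0+130][...,::-1],None,fx=4.2,fy=4.2,interpolation=cv2.INTER_CUBIC))
for p in (s['tcp_pos'],[*(AX-D*.16),.058],[*(AX),.191]): print((np.array(proj(w,p))-[x0,y0])*4.2)
"
```

```text
tcp proj (np.float64(221.7946214461551), np.float64(182.46571643741635)) [ 0.50994874 -0.05854693  0.03234586] [-0.96191108  0.60924677  0.75563819] [ 4.28053876e-02 -4.07443929e+01  2.13954949e+01 -4.83772892e-02
  2.96123362e-03  9.69414905e-04]
[280.53741007 304.35600904]
[287.9407177  218.11537926]
[209.6901992  258.03809753]
```

View pics/s2.png

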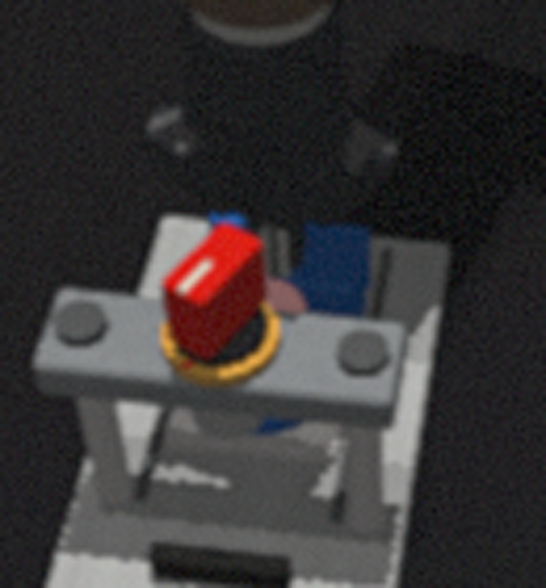

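The scene view shows the finger pads across the blue block at (280,225–275), higher than the TCP projection at (280,304). So the tips may be passing over the pad. I'll lift, back off and measure where the tips really are.

Request:
jog_arm(motion=[[0,0,-0.03,0,0,0,1],[0,0,-0.03,0,0,0,1],[0.035,0,0,0,0,0,1],[0.035,0,0,0,0,0,1],[0.03,0,0,0,0,0,1]])

```text
time: 4.85
tcp_pos: [0.4095, -0.0736, 0.0928]
eef_rot: [0.0, -0.075, 0.997, -0.0]
wrist_force: [-0.8, -0.7, -0.1]
finger_gap: 0.0002
```

```bash
python3 -c "
from h import *
w=cap('scene'); s=sense(); p=s['tcp_pos']
togo([*(AX-D*.21),.09])
u,v=proj(w,p); print(u,v)
x0,y0=int(u)-40,int(v)-45
a=cv2.resize(w['image'][y0:y0+80,x0:x0+80],None,fx=5,fy=5,interpolation=cv2.INTER_CUBIC)
a=np.clip(a.astype(float)*1.8,0,255).astype(np.uint8)
c=cap('wrist'); b=cv2.resize(c['image'][150:310,180:340],None,fx=2.5,fy=2.5,interpolation=cv2.INTER_CUBIC); b=np.clip(b.astype(float)*1.8,0,255).astype(np.uint8)
cv2.imwrite('pics/c3.png',np.hstack([a,b])[...,::-1])
for dz in(0,.02,.04): print((np.array(proj(w,p+[0,0,dz]))-[x0,y0])*5,(np.array(proj(c,p+[0,0,dz]))-[180,150])*2.5+[400,0])
"
```

```text
t 4.9 tcp [ 0.4014 -0.0734  0.0912] toolx yaw -171.46 tilt [-9.8e-03  3.0e-04 -1.0e+00] q6 -0.329 F [-6.4  0.4 -0.9] M [ 0.001  0.472 -0.01 ]
tool shift [-0.0187 -0.0032  0.001 ]
229.3407748022671 131.654452674989
[201.70387401 228.27226337] [591.46094402 199.43783674]
[200.27266328 195.09177326] [591.02815911 237.70212322]
[198.79416031 160.81488327] [590.4834446  285.86256363]
```

View pics/c3.png

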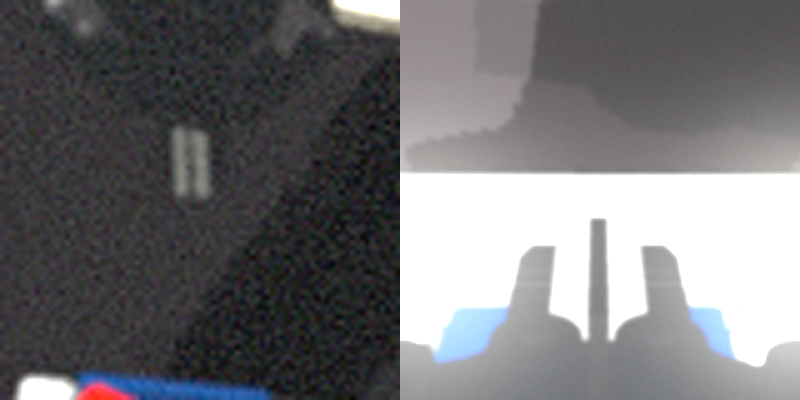

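The pads end at (190,198), against a TCP projection at (201,228). So the finger tips sit about 18–20 mm above the nominal TCP, and they just cleared the pad top at about 0.05. I'll go down again, lower and slowly, watching for touch.

Request:
jog_arm(motion=[[0,0,0.025,0,0,0,1],[0,0,0.025,0,0,0,1],[0,0,0.016,0,0,0,1],[0,0,0.004,0,0,0,1],[0,0,0,0,0,0,1]])

```text
time: 5.37
tcp_pos: [0.4102, -0.0733, 0.0215]
eef_rot: [-0.001, -0.075, 0.997, 0.0]
wrist_force: [0.5, -0.4, -0.4]
finger_gap: 0.0003
```

Request:
jog_arm(motion=[[0,0,0.003,0,0,0,1],[0,0,0.003,0,0,0,1],[0,0,0,0,0,0,1]])

```text
time: 5.62
tcp_pos: [0.4119, -0.0736, 0.0168]
eef_rot: [0.001, -0.075, 0.997, -0.0]
wrist_force: [0.7, 0.4, 0.2]
finger_gap: -0.0
```

```bash
python3 -c "
from h import *
togo([*(AX-D*.171),.015])"
```

```text
t 5.62 tcp [ 0.4119 -0.0736  0.0168] toolx yaw -171.4 tilt [ 1.3e-03 -2.0e-04 -1.0e+00] q6 -0.327 F [0.7 0.4 0.2] M [-0.012  0.006 -0.021]
tool shift [-0.0472 -0.0016  0.0019]
```

Request:
jog_arm(motion=[[-0.004,0,0,0,0,0,1],[-0.006,0,0,0,0,0,1],[-0.006,0,0,0,0,0,1],[-0.006,0,0,0,0,0,1],[-0.004,0,0,0,0,0,1]])

```text
time: 6.03
tcp_pos: [0.4384, -0.0696, 0.0167]
eef_rot: [0.001, -0.075, 0.997, -0.0]
wrist_force: [1.4, -0.9, 0.2]
finger_gap: -0.0002
```

Request:
jog_arm(motion=[[-0.004,0,0,0,0,0,1],[-0.004,0,0,0,0,0,1],[-0.004,0,0,0,0,0,1],[-0.004,0,0,0,0,0,1],[-0.003,0,0,0,0,0,1]])

```text
time: 6.45
tcp_pos: [0.4561, -0.0667, 0.0164]
eef_rot: [0.0, -0.075, 0.997, 0.0]
wrist_force: [0.7, 0.5, 0.8]
finger_gap: 0.0001
```

Request:
jog_arm(motion=[[-0.003,0,0,0,0,0,1],[-0.003,0,0,0,0,0,1],[-0.003,0,0,0,0,0,1],[-0.003,0,0,0,0,0,1],[-0.003,0,0,0,0,0,1]])

```text
time: 6.87
tcp_pos: [0.4702, -0.0646, 0.0163]
eef_rot: [-0.0, -0.075, 0.997, -0.0]
wrist_force: [-2.5, -0.1, 0.2]
finger_gap: 0.0005
```

```bash
cat > pad.py <<'E'
from h import *
togo([*(AX-D*.101),.016])
c=cap('wrist'); h=cv2.cvtColor(c['image'],cv2.COLOR_RGB2HSV); m=cv2.inRange(h,(105,120,30),(125,255,255))
for u in(180,195,310,330):
    v=np.flatnonzero(m[:,u]); 
    if len(v): print(u,[(g[0],g[-1]) for g in np.split(v,np.flatnonzero(np.diff(v)>1)+1)], 's top at .05',[((plane(c,u,x,.05)[:2]-AX)@D).round(4) for x in (v[0],v[-1])])
E
python3 pad.py
```

```text
t 6.87 tcp [ 0.4702 -0.0646  0.0163] toolx yaw -171.41 tilt [-9.e-04 -1.e-04 -1.e+00] q6 -0.286 F [-2.5 -0.1  0.2] M [-0.133  0.465  0.049]
tool shift [-0.0582 -0.002   0.0002]
180 [(np.int64(249), np.int64(283))] s top at .05 [np.float64(-0.1638), np.float64(-0.1466)]
195 [(np.int64(248), np.int64(294))] s top at .05 [np.float64(-0.1643), np.float64(-0.1409)]
310 [(np.int64(248), np.int64(291))] s top at .05 [np.float64(-0.1645), np.float64(-0.1426)]
330 [(np.int64(248), np.int64(285))] s top at .05 [np.float64(-0.1645), np.float64(-0.1458)]
```

Contact, 2.5 N. Pushing on.

Request:
jog_arm(motion=[[-0.004,0,0,0,0,0,1],[-0.004,0,0,0,0,0,1],[-0.004,0,0,0,0,0,1],[-0.004,0,0,0,0,0,1],[-0.004,0,0,0,0,0,1]])

```text
time: 7.33
tcp_pos: [0.4906, -0.0615, 0.0163]
eef_rot: [-0.0, -0.075, 0.997, -0.0]
wrist_force: [-2.3, -1.0, -0.0]
finger_gap: -0.0003
```

Request:
jog_arm(motion=[[-0.004,0,0,0,0,0,1],[-0.004,0,0,0,0,0,1],[-0.004,0,0,0,0,0,1],[-0.004,0,0,0,0,0,1],[-0.004,0,0,0,0,0,1]])

```text
time: 7.75
tcp_pos: [0.5103, -0.0586, 0.0163]
eef_rot: [-0.0, -0.075, 0.997, -0.0]
wrist_force: [-2.0, -0.8, -1.0]
finger_gap: 0.0002
```

```bash
python3 pad.py
```

```text
t 7.75 tcp [ 0.5103 -0.0586  0.0163] toolx yaw -171.4 tilt [-3.e-04 -1.e-04 -1.e+00] q6 -0.264 F [-2.  -0.8 -1. ] M [-0.201  0.43  -0.053]
tool shift [-0.0177 -0.0019  0.0003]
180 [(np.int64(248), np.int64(283))] s top at .05 [np.float64(-0.1237), np.float64(-0.106)]
195 [(np.int64(248), np.int64(294))] s top at .05 [np.float64(-0.1238), np.float64(-0.1003)]
310 [(np.int64(248), np.int64(292))] s top at .05 [np.float64(-0.1239), np.float64(-0.1015)]
330 [(np.int64(248), np.int64(285))] s top at .05 [np.float64(-0.124), np.float64(-0.1052)]
```

Request:
jog_arm(motion=[[-0.004,0,0,0,0,0,1],[-0.003,0,0,0,0,0,1],[-0.003,0,0,0,0,0,1],[-0.002,0,0,0,0,0,1],[-0.002,0,0,0,0,0,1]])

```text
time: 8.22
tcp_pos: [0.5242, -0.0564, 0.0165]
eef_rot: [0.0, -0.075, 0.997, -0.0]
wrist_force: [-1.4, -0.6, 0.2]
finger_gap: -0.0001
```

Request:
jog_arm(motion=[[-0.002,0,0,0,0,0,1],[-0.001,0,0,0,0,0,1],[-0.001,0,0,0,0,0,1]])

```text
time: 8.47
tcp_pos: [0.528, -0.0559, 0.0165]
eef_rot: [0.0, -0.075, 0.997, -0.0]
wrist_force: [-1.2, -1.4, 0.9]
finger_gap: -0.0002
```

Request:
jog_arm(motion=[[-0.001,0,0,0,0,0,1],[-0.001,0,0,0,0,0,1],[-0.001,0,0,0,0,0,1],[0,0,0,0,0,0,1]])

```text
time: 8.8
tcp_pos: [0.5294, -0.0556, 0.0164]
eef_rot: [-0.001, -0.075, 0.997, -0.0]
wrist_force: [-5.8, -2.2, 4.8]
finger_gap: 0.0002
```

Request:
jog_arm(motion=[[-0.001,0,0,0,0,0,1],[-0.001,0,0,0,0,0,1],[0,0,0,0,0,0,1]])

```text
time: 9.05
tcp_pos: [0.5304, -0.0555, 0.0164]
eef_rot: [-0.002, -0.075, 0.997, -0.0]
wrist_force: [-7.3, -2.8, 6.9]
finger_gap: -0.0001
```

```bash
python3 pad.py; python3 -c "
from h import *
w=cap('wrist');cv2.imwrite('pics/w4.png',w['image'][...,::-1])"
```

```text
t 9.05 tcp [ 0.5304 -0.0555  0.0164] toolx yaw -171.43 tilt [-4.4e-03 -8.0e-04 -1.0e+00] q6 -0.253 F [-7.3 -2.8  6.9] M [-0.415  1.713 -0.029]
tool shift [ 0.0026 -0.0019  0.0004]
180 [(np.int64(248), np.int64(283))] s top at .05 [np.float64(-0.1033), np.float64(-0.0856)]
195 [(np.int64(248), np.int64(295))] s top at .05 [np.float64(-0.1033), np.float64(-0.0793)]
310 [(np.int64(248), np.int64(292))] s top at .05 [np.float64(-0.1034), np.float64(-0.0811)]
330 [(np.int64(248), np.int64(285))] s top at .05 [np.float64(-0.1035), np.float64(-0.0848)]
```

View pics/w4.png

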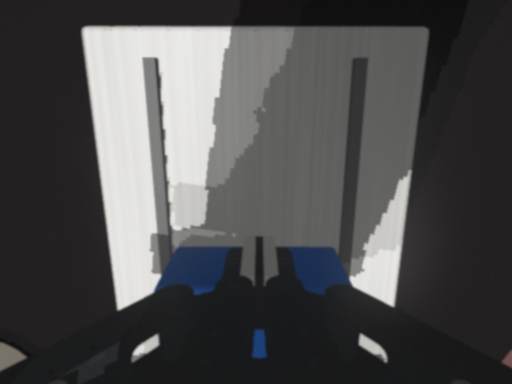

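The push force rose at about 2.5 N/mm with the TCP at s=-0.098. With an 11 mm half-width finger and about 3 mm of spring, that puts the pad at -0.090, which is home. Backing off and lifting.

Request:
jog_arm(motion=[[0.004,0,0,0,0,0,1],[0.008,0,0,0,0,0,1],[0.02,0,0,0,0,0,1],[0.035,0,0,0,0,0,1],[0.035,0,0,0,0,0,1]])

```text
time: 9.57
tcp_pos: [0.4329, -0.0703, 0.0166]
eef_rot: [0.002, -0.076, 0.997, -0.0]
wrist_force: [-0.5, -0.9, 0.7]
finger_gap: -0.0001
```

Request:
jog_arm(motion=[[0.02,0,-0.03,0,0,0,0],[0.02,0,-0.035,0,0,0,0],[0.02,0,-0.035,0,0,0,0],[0,0,-0.04,0,0,0,0],[0,0,-0.04,0,0,0,0]])

```text
time: 9.98
tcp_pos: [0.3715, -0.0791, 0.1983]
eef_rot: [0.001, -0.075, 0.997, 0.0]
wrist_force: [1.3, -0.2, -0.5]
finger_gap: 0.0606
```

Request:
jog_arm(motion=[[0,0,-0.04,0,0,0,0],[0,0,-0.03,0,0,-7,0],[0,0,0,0,0,-7,0],[0,0,0,0,0,-7,0],[0,0,0,0,0,-7,0]])

```text
time: 10.4
tcp_pos: [0.374, -0.0793, 0.2677]
eef_rot: [0.002, -0.317, 0.948, -0.001]
wrist_force: [0.4, 0.4, -0.5]
finger_gap: 0.0856
```

```bash
python3 -c "
from h import *
togo([*AX,.3])
t=cap('top'); s=cap('scene')
h=cv2.cvtColor(t['image'],cv2.COLOR_RGB2HSV)
for nm,lo,hi in(('blue',(105,120,40),(125,255,255)),('red',(0,180,80),(6,255,255)),('brass',(15,120,80),(28,255,255)),('pink',(0,15,150),(12,90,255))):
    m=cv2.inRange(h,lo,hi); k,l,st,ce=cv2.connectedComponentsWithStats(m)
    for i in range(1,k):
        if st[i,4]>15 and 245<ce[i][0]<345 and 150<ce[i][1]<290: print(nm,st[i],ce[i].round(1),plane(t,*ce[i],.145)[:3].round(4))
a=cv2.resize(t['image'][155:255,248:340],None,fx=4.3,fy=4.3,interpolation=cv2.INTER_CUBIC)
b=cv2.resize(s['image'][140:240,165:257],None,fx=4.3,fy=4.3,interpolation=cv2.INTER_CUBIC)
cv2.imwrite('pics/z5.png',np.hstack([a,b])[...,::-1])
print((np.array(proj(t,[*(AX-D*.09),.05]))-[248,155])*4.3)"
```

```text
t 10.4 tcp [ 0.374  -0.0793  0.2677] toolx yaw -143.04 tilt [ 5.2e-03 -1.0e-04 -1.0e+00] q6 -0.855 F [ 0.4  0.4 -0.5] M [-0.021  0.096 -0.023]
tool shift [-0.2249 -0.1238 -0.031 ]
blue [278 198  25  10  72] [290.2 203.3] [ 0.5889 -0.0355  0.145 ]
blue [274 206  40  19 544] [293.7 215.4] [ 0.563 -0.043  0.145]
blue [277 224  38   9 149] [295.4 228.1] [ 0.5357 -0.0464  0.145 ]
red [287 171  17  24 230] [294.7 183.6] [ 0.6319 -0.0454  0.145 ]
brass [281 174  25  25 142] [292.  188.1] [ 0.622  -0.0394  0.145 ]
[205.97652062 319.76352108]
```

View pics/z5.png

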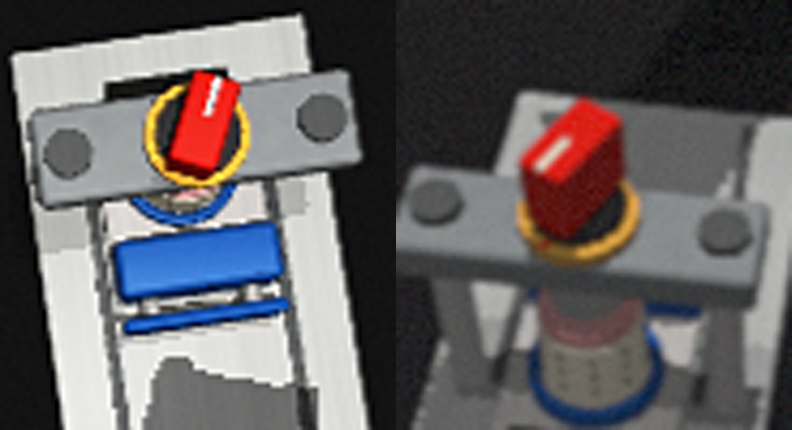

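Home is confirmed: the pad moved about 71 mm in the top view, its front edge is at the predicted place, and the mould is under the foot. The knob's white line runs at about -18°. Moving over the knob with q6 near its low end, which leaves room for one long clockwise turn.

Request:
jog_arm(motion=[[-0.032,-0.0177,0,0,0,0,0],[-0.032,-0.0177,0,0,0,0,0],[-0.032,-0.0177,0,0,0,0,0],[-0.032,-0.0177,0,0,0,0,0],[-0.032,-0.0177,0,0,0,0,0]])

```text
time: 10.92
tcp_pos: [0.5559, -0.0545, 0.2663]
eef_rot: [0.001, -0.312, 0.95, -0.0]
wrist_force: [1.0, -0.7, 1.1]
finger_gap: 0.0852
```

Request:
jog_arm(motion=[[-0.032,-0.0177,0,0,0,0,0],[-0.032,-0.0177,0,0,0,0,0],[0,0,0,0,0,-7,0],[0,0,0,0,0,-7,0],[0,0,0,0,0,-7,0]])

```text
time: 11.33
tcp_pos: [0.6274, -0.0448, 0.2642]
eef_rot: [-0.001, -0.483, 0.876, 0.001]
wrist_force: [-0.7, 0.7, 0.3]
finger_gap: 0.0856
```

Request:
jog_arm(motion=[[0,0,0,0,0,-7,0],[0,0,0,0,0,-7,0],[0,0,0,0,0,-7,0],[0,0,0,0,0,-7,0],[0,0,0,0,0,-7,0]])

```text
time: 11.75
tcp_pos: [0.6268, -0.045, 0.2661]
eef_rot: [-0.0, 0.724, -0.69, 0.0]
wrist_force: [0.0, 0.5, 0.1]
finger_gap: 0.0854
```

Request:
jog_arm(motion=[[0,0,0,0,0,-7,0],[0,0,0,0,0,-7,0],[0,0,0,0,0,-7,0],[0,0,0,0,0,-7,0],[0,0,0,0,0,-7,0]])

```text
time: 12.17
tcp_pos: [0.6267, -0.0451, 0.2661]
eef_rot: [-0.0, 0.898, -0.44, 0.0]
wrist_force: [0.1, -0.3, 0.7]
finger_gap: 0.0854
```

Request:
jog_arm(motion=[[0,0,0,0,0,-7,0],[0,0,0,0,0,-7,0],[0,0,0,0,0,-7,0],[0,0,0,0,0,-5,0],[0,0,0,0,0,0,0]])

```text
time: 12.58
tcp_pos: [0.6267, -0.0451, 0.2661]
eef_rot: [-0.0, 0.973, -0.229, 0.0]
wrist_force: [0.7, 0.0, 0.7]
finger_gap: 0.0852
```

```bash
cat > knob.py <<'E'
from h import *
togo([*AX,.153])
w=cap('wrist'); img=w['image']; h=cv2.cvtColor(img,cv2.COLOR_RGB2HSV)
r=cv2.inRange(h,(0,150,60),(8,255,255))|cv2.inRange(h,(172,150,60),(180,255,255))
k,l,st,ce=cv2.connectedComponentsWithStats(r); i=1+np.argmax(st[1:,4]); m=(l==i).astype(np.uint8)
hull=cv2.fillPoly(m*0,[cv2.convexHull(np.argwhere(m)[:,::-1].astype(np.int32))],1)
print('red',st[i],'V pct',np.percentile(h[...,2][m>0],[5,25,50,75,95]))
# top face: bright red; white line inside hull
wl=((hull>0)&(h[...,1]<110)&(h[...,2]>130)); p=np.argwhere(wl)[:,::-1].astype(np.float32); print('line px',len(p))
if len(p)>5:
    P=np.array([plane(w,u,v,.191)[:2] for u,v in p]); c=P.mean(0); d=np.linalg.svd(P-c)[2][0]; d*=np.sign(d[0]); q=(P-c)@d; print('line c',c.round(4),'ends',(c+d*q.min()).round(4),(c+d*q.max()).round(4),'yaw',np.degrees(np.arctan2(d[1],d[0])).round(1))
x,y,ww,hh=st[i,:4]; x0,y0=max(x-40,0),max(y-40,0); a=img[y0:y+hh+40,x0:x+ww+40]; f=min(780/a.shape[1],590/a.shape[0])
cv2.imwrite('pics/k1.png',cv2.resize(a,None,fx=f,fy=f,interpolation=cv2.INTER_CUBIC)[...,::-1]); print('crop',x0,y0,f)
r=cv2.minAreaRect(np.argwhere(m)[:,::-1].astype(np.float32)); print([plane(w,*b,.191)[:2].round(4) for b in cv2.boxPoints(r)])
E
python3 knob.py
```

```text
t 12.58 tcp [ 0.6267 -0.0451  0.2661] toolx yaw -26.49 tilt [ 6.e-04  5.e-04 -1.e+00] q6 -2.751 F [0.7 0.  0.7] M [-0.053 -0.009 -0.054]
tool shift [ 0.0002 -0.0024  0.1131]
red [ 237  147   39   71 1770] V pct [113. 120. 122. 158. 168.]
line px 138
line c [ 0.638  -0.0459] ends [ 0.6284 -0.0429] [ 0.6478 -0.0489] yaw -17.0
crop 197 107 3.9072847682119205
[array([ 0.6616, -0.0413]), array([ 0.6548, -0.0636]), array([ 0.6027, -0.048 ]), array([ 0.6097, -0.0243])]
```

```bash
cat >> knob.py <<'E'
for thr in(138,148):
    b=cv2.morphologyEx(((m>0)&(h[...,2]>thr)).astype(np.uint8)|wl.astype(np.uint8),cv2.MORPH_CLOSE,np.ones((3,3)))
    r=cv2.minAreaRect(np.argwhere(b)[:,::-1].astype(np.float32)); B=np.array([plane(w,*q,.191)[:2] for q in cv2.boxPoints(r)]); print('face n',b.sum(),'centre',B.mean(0).round(4),'sides',np.linalg.norm(B[1]-B[0]).round(4),np.linalg.norm(B[2]-B[1]).round(4),np.degrees(np.arctan2(*(B[1]-B[0])[::-1])).round(1),np.degrees(np.arctan2(*(B[2]-B[1])[::-1])).round(1))
E
python3 knob.py|tail -2; 
```

```text
face n 770 centre [ 0.6425 -0.0474] sides 0.0213 0.0328 -107.1 163.1
face n 703 centre [ 0.6427 -0.0475] sides 0.0203 0.032 -106.2 163.9
```

View pics/k1.png

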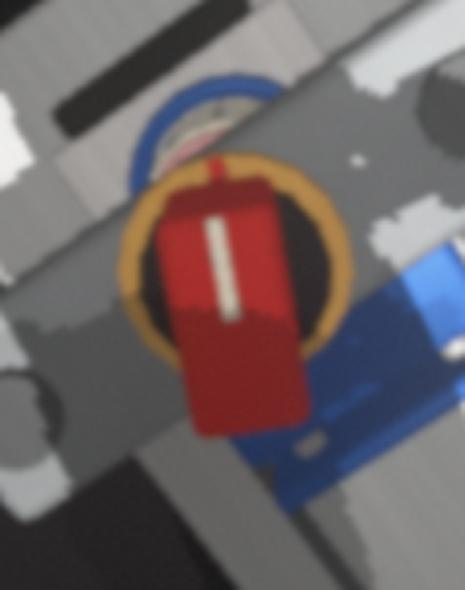

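The red bar's top face spans (158,213), (278,200), (310,420), (200,437). The collar is centred near (236,270), and its red mark at (217,168) is in line with the bar. The mould ring is visible under the bridge.

```bash
python3 -c "
from h import *
w=cap('wrist'); f=3.907
P=lambda x,y,z: plane(w,197+(x+.5)/f-.5,107+(y+.5)/f-.5,z)[:2]
C=np.array([P(x,y,.191) for x,y in((158,213),(278,200),(310,420),(200,437))]); print(C.round(4),C.mean(0).round(4))
a=(C[0]+C[1]-C[2]-C[3])/2; print('len',np.linalg.norm(a),'yaw',np.degrees(np.arctan2(a[1],a[0])),'wid',np.linalg.norm(C[0]-C[1]),np.linalg.norm(C[2]-C[3]))
for z in(.145,.15): print('collar',P(236,270,z),'mark',P(217,168,z))
togo([*C.mean(0),.153])"
```

```text
[[ 0.6529 -0.0398]
 [ 0.645  -0.0612]
 [ 0.6027 -0.0475]
 [ 0.6092 -0.0264]] [ 0.6274 -0.0437]
len 0.0450696038436241 yaw -17.528937818233462 wid 0.02278180313393886 0.02205271786199666
collar [ 0.62671947 -0.04288308] mark [ 0.64934461 -0.04953029]
collar [ 0.62777398 -0.04344549] mark [ 0.65001615 -0.04998019]
t 12.73 tcp [ 0.6265 -0.0452  0.2662] toolx yaw -26.6 tilt [ 2.e-04  2.e-04 -1.e+00] q6 -2.749 F [-1.1  0.   0.3] M [0.037 0.005 0.   ]
tool shift [ 0.0002 -0.0017  0.1132]
```

Request:
jog_arm(motion=[[0,-0.0018,0,0,0,-4.6,0],[0,0,0.025,0,0,-4.7,0],[0,0,0.035,0,0,0,0],[0,0,0.03,0,0,0,0],[0,0,0.015,0,0,0,0]])

```text
time: 13.15
tcp_pos: [0.6249, -0.0434, 0.157]
eef_rot: [0.0, 0.989, -0.15, -0.003]
wrist_force: [-0.4, 0.1, -0.7]
finger_gap: 0.0852
```

Request:
jog_arm(motion=[[0,0,0.008,0,0,0,0],[0,0,0,0,0,0,0]])

```text
time: 13.32
tcp_pos: [0.6257, -0.0435, 0.1511]
eef_rot: [0.0, 0.989, -0.149, -0.002]
wrist_force: [-0.2, 0.1, -0.2]
finger_gap: 0.0853
```

```bash
python3 -c "
from h import *
togo([.6274,-.0435,.153])"
```

```text
t 13.32 tcp [ 0.6257 -0.0435  0.1511] toolx yaw -17.19 tilt [-4.2e-03  4.0e-04 -1.0e+00] q6 -2.911 F [-0.2  0.1 -0.2] M [ 0.027 -0.008  0.048]
tool shift [ 0.0016 -0.0005 -0.0019]
```

Request:
jog_arm(motion=[[0.0015,-0.0005,-0.003,0,0,0,0.3],[0,0,0,0,0,0,0.6],[0,0,0,0,0,0,0.8],[0,0,0,0,0,0,1],[0,0,0,0,0,0,1]], force=60)

```text
time: 13.73
tcp_pos: [0.6293, -0.0437, 0.1575]
eef_rot: [-0.0, 0.989, -0.149, 0.001]
wrist_force: [-0.4, 0.3, 0.9]
finger_gap: 0.0256
```

Request:
jog_arm(motion=[[0,0,0,0,0,0,1],[0,0,0,0,0,0,1],[0,0,0,0,0,0,1],[0,0,0,0,0,0,1]])

```text
time: 14.07
tcp_pos: [0.6294, -0.0455, 0.1582]
eef_rot: [0.001, 0.989, -0.149, 0.002]
wrist_force: [-0.2, -2.5, 5.3]
finger_gap: 0.0001
```

```bash
cat > st.py <<'E'
from h import *
s,R=tool(); M=R.as_matrix(); d=np.array([.6274,-.0435])-s['tcp_pos'][:2]; F=s['wrist_force'];T=s['wrist_torque']
print("t %.2f yaw %.2f z %.4f q6 %.3f gap %.4f F"%(s['time'],np.degrees(np.arctan2(M[1,0],M[0,0])),s['tcp_pos'][2],s['q'][5],s['finger_gap']),F.round(1),"M",T.round(3),'off',(-d).round(4),'tau6',s['joint_torque'][5].round(3))
E
python3 st.py
```

```text
t 14.07 yaw -17.19 z 0.1582 q6 -2.912 gap 0.0001 F [-0.2 -2.5  5.3] M [-0.572  0.135  0.018] off [ 0.002 -0.002] tau6 0.003
```

The gripper shut on nothing and rests on the knob top with 5 N. So the real tips are about 33 mm above the nominal TCP, which also explains the first miss. I'll lift, open and go lower.

Request:
jog_arm(motion=[[0,0,-0.012,0,0,0,1],[0,0,-0.003,0,0,0,0],[0,0,0,0,0,0,0],[0,0,0,0,0,0,0],[0,0,0,0,0,0,0]])

```text
time: 14.48
tcp_pos: [0.6284, -0.0433, 0.1707]
eef_rot: [-0.0, 0.989, -0.149, -0.001]
wrist_force: [0.1, 0.4, -0.2]
finger_gap: 0.0482
```

Request:
jog_arm(motion=[[0,0,0,0,0,0,0],[0,0,0,0,0,0,0]])

```text
time: 14.65
tcp_pos: [0.6284, -0.0434, 0.1708]
eef_rot: [0.0, 0.989, -0.149, -0.001]
wrist_force: [0.6, -0.4, -0.6]
finger_gap: 0.0721
```

```bash
python3 st.py; python3 knob.py | sed -n 3,9p; python3 -c "
from h import *
import cv2
s=cap('scene'); p=sense()['tcp_pos']
for dz in (0,.033): print((np.array(proj(s,p+[0,0,dz]))-[165,110])*5)
t=cap('top')
a=cv2.resize(s['image'][110:210,165:245],None,fx=5,fy=5,interpolation=cv2.INTER_CUBIC)
b=cv2.resize(t['image'][140:240,255:335],None,fx=5,fy=5,interpolation=cv2.INTER_CUBIC)
o=np.clip(np.hstack([a,b]).astype(float)*1.7,0,255).astype(np.uint8)
cv2.imwrite('pics/s6.png',o[...,::-1])"
```

```text
t 14.65 yaw -17.09 z 0.1708 q6 -2.912 gap 0.0721 F [ 0.6 -0.4 -0.6] M [-0.015  0.021 -0.015] off [0.001  0.0001] tau6 0.0
red [ 234  172   51  112 4366] V pct [ 97. 105. 107. 108. 140.]
line px 86
line c [ 0.6437 -0.0475] ends [ 0.6299 -0.0433] [ 0.6475 -0.0487] yaw -17.0
crop 194 132 3.0729166666666665
[array([ 0.6652, -0.0422]), array([ 0.6585, -0.0641]), array([ 0.6031, -0.0484]), array([ 0.6105, -0.0242])]
face n 362 centre [ 0.6462 -0.0487] sides 0.0169 0.028 -75.2 -166.4
face n 122 centre [ 0.6445 -0.0513] sides 0.0325 0.0092 -17.2 -107.0
[202.09858248 345.51076288]
[194.85408066 282.56835015]
```

Request:
jog_arm(motion=[[0,0,0.015,0,0,0,0],[0,0,0.015,0,0,0,0],[0,0,0.007,0,0,0,0],[0,0,0.004,0,0,0,0],[0,0,0,0,0,0,0]])

```text
time: 15.22
tcp_pos: [0.628, -0.0436, 0.1293]
eef_rot: [0.0, 0.989, -0.149, -0.001]
wrist_force: [-0.4, 0.7, -0.1]
finger_gap: 0.0853
```

Request:
jog_arm(motion=[[0,0,0,0,0,0,0.2],[0,0,0,0,0,0,0.4],[0,0,0,0,0,0,0.6],[0,0,0,0,0,0,0.65],[0,0,0,0,0,0,0.65]], force=60)

```text
time: 15.63
tcp_pos: [0.629, -0.0437, 0.131]
eef_rot: [-0.0, 0.989, -0.149, 0.0]
wrist_force: [0.8, 0.7, -0.4]
finger_gap: 0.0298
```

```bash
python3 st.py
```

```text
t 15.63 yaw -17.10 z 0.1310 q6 -2.912 gap 0.0298 F [ 0.8  0.7 -0.4] M [-0.024  0.018 -0.021] off [ 0.0016 -0.0002] tau6 -0.0
```

Request:
jog_arm(motion=[[-0.0012,0,0,0,0,0,0.75],[0,0,0,0,0,0,1],[0,0,0,0,0,0,1],[0,0,0,0,0,0,1],[0,0,0,0,0,0,1]], force=60)

```text
time: 16.05
tcp_pos: [0.6284, -0.0436, 0.131]
eef_rot: [0.0, 0.989, -0.149, 0.001]
wrist_force: [1.9, -1.4, 2.4]
finger_gap: 0.0232
```

```bash
python3 st.py
```

```text
t 16.05 yaw -17.11 z 0.1310 q6 -2.912 gap 0.0232 F [ 1.9 -1.4  2.4] M [-0.302 -0.583  0.022] off [ 0.001  -0.0001] tau6 0.012
```

Gripped at 23 mm. Turning clockwise.

Request:
jog_arm(motion=[[0,0,0,0,0,3,1],[0,0,0,0,0,4,1],[0,0,0,0,0,5,1],[0,0,0,0,0,5,1],[0,0,0,0,0,5,1]])

```text
time: 16.47
tcp_pos: [0.6281, -0.044, 0.131]
eef_rot: [0.0, 0.942, -0.337, 0.001]
wrist_force: [1.0, -2.6, 2.4]
finger_gap: 0.0233
```

```bash
python3 st.py
```

```text
t 16.47 yaw -39.34 z 0.1310 q6 -2.524 gap 0.0233 F [ 1.  -2.6  2.4] M [-0.547 -0.44   0.22 ] off [ 0.0007 -0.0005] tau6 -0.635
```

Request:
jog_arm(motion=[[0,0,0,0,0,4,1],[0,0,0,0,0,4,1],[0,0,0,0,0,4,1]])

```text
time: 16.72
tcp_pos: [0.628, -0.0442, 0.131]
eef_rot: [0.0, 0.901, -0.433, 0.001]
wrist_force: [2.4, -3.0, 3.1]
finger_gap: 0.0229
```

```bash
python3 st.py
```

```text
t 16.72 yaw -51.29 z 0.1310 q6 -2.316 gap 0.0229 F [ 2.4 -3.   3.1] M [-0.632 -0.323  0.281] off [ 0.0006 -0.0007] tau6 -0.464
```

Request:
jog_arm(motion=[[0,0,0,0,0,4,1],[0,0,0,0,0,4,1]])

```text
time: 16.88
tcp_pos: [0.6278, -0.0443, 0.131]
eef_rot: [0.001, 0.869, -0.495, 0.001]
wrist_force: [1.0, -3.6, 3.2]
finger_gap: 0.0234
```

```bash
python3 st.py
```

```text
t 16.88 yaw -59.30 z 0.1310 q6 -2.176 gap 0.0234 F [ 1.  -3.6  3.2] M [-0.673 -0.261  0.215] off [ 0.0004 -0.0008] tau6 -0.465
```

Request:
jog_arm(motion=[[0,0,0,0,0,4,1],[0,0,0,0,0,4,1]])

```text
time: 17.05
tcp_pos: [0.6277, -0.0443, 0.131]
eef_rot: [0.001, 0.832, -0.554, 0.001]
wrist_force: [0.8, -3.6, 3.6]
finger_gap: 0.0232
```

```bash
python3 st.py
```

```text
t 17.05 yaw -67.30 z 0.1310 q6 -2.036 gap 0.0232 F [ 0.8 -3.6  3.6] M [-0.729 -0.166  0.265] off [ 0.0003 -0.0008] tau6 -0.465
```

Request:
jog_arm(motion=[[0,0,0,0,0,4,1],[0,0,0,0,0,4,1]])

```text
time: 17.22
tcp_pos: [0.6275, -0.0444, 0.131]
eef_rot: [0.001, 0.792, -0.611, 0.001]
wrist_force: [-0.1, -3.2, 3.3]
finger_gap: 0.0234
```

```bash
python3 st.py
```

```text
t 17.22 yaw -75.31 z 0.1310 q6 -1.897 gap 0.0234 F [-0.1 -3.2  3.3] M [-0.719 -0.104  0.234] off [ 0.0001 -0.0009] tau6 -0.465
```

Steady running moment, and tau6 at -0.465 is a clean indicator. Continuing.

Request:
jog_arm(motion=[[0,0,0,0,0,4,1],[0,0,0,0,0,4,1]])

```text
time: 17.38
tcp_pos: [0.6274, -0.0444, 0.131]
eef_rot: [0.001, 0.747, -0.665, 0.001]
wrist_force: [0.2, -3.5, 3.9]
finger_gap: 0.0231
```

```bash
python3 st.py
```

```text
t 17.38 yaw -83.31 z 0.1310 q6 -1.757 gap 0.0231 F [ 0.2 -3.5  3.9] M [-0.789 -0.055  0.236] off [-0.     -0.0009] tau6 -0.465
```

Request:
jog_arm(motion=[[0,0,0,0,0,4,1],[0,0,0,0,0,4,1]])

```text
time: 17.55
tcp_pos: [0.6272, -0.0444, 0.131]
eef_rot: [-0.001, -0.699, 0.715, -0.001]
wrist_force: [-0.3, -3.1, 4.8]
finger_gap: 0.0227
```

```bash
python3 st.py
```

```text
t 17.55 yaw -91.31 z 0.1310 q6 -1.617 gap 0.0227 F [-0.3 -3.1  4.8] M [-0.811  0.015  0.231] off [-0.0002 -0.0009] tau6 -0.465
```

Request:
jog_arm(motion=[[0,0,0,0,0,4,1],[0,0,0,0,0,4,1]])

```text
time: 17.72
tcp_pos: [0.627, -0.0444, 0.131]
eef_rot: [-0.001, -0.647, 0.762, -0.001]
wrist_force: [-1.0, -3.7, 3.4]
finger_gap: 0.0229
```

```bash
python3 st.py
```

```text
t 17.72 yaw -99.31 z 0.1310 q6 -1.478 gap 0.0229 F [-1.  -3.7  3.4] M [-0.763  0.148  0.216] off [-0.0004 -0.0009] tau6 -0.465
```

Request:
jog_arm(motion=[[0,0,0,0,0,4,1],[0,0,0,0,0,4,1]])

```text
time: 17.88
tcp_pos: [0.6269, -0.0444, 0.131]
eef_rot: [-0.001, -0.593, 0.805, -0.001]
wrist_force: [-1.5, -3.8, 4.4]
finger_gap: 0.0231
```

```bash
python3 st.py
```

```text
t 17.88 yaw -107.31 z 0.1310 q6 -1.338 gap 0.0231 F [-1.5 -3.8  4.4] M [-0.796  0.165  0.23 ] off [-0.0005 -0.0009] tau6 -0.465
```

Request:
jog_arm(motion=[[0,0,0,0,0,4,1],[0,0,0,0,0,4,1]])

```text
time: 18.05
tcp_pos: [0.6267, -0.0443, 0.131]
eef_rot: [-0.001, -0.535, 0.845, -0.001]
wrist_force: [-1.4, -3.3, 3.8]
finger_gap: 0.0232
```

```bash
python3 st.py
```

```text
t 18.05 yaw -115.30 z 0.1310 q6 -1.199 gap 0.0232 F [-1.4 -3.3  3.8] M [-0.734  0.239  0.281] off [-0.0007 -0.0008] tau6 -0.381
```

Request:
jog_arm(motion=[[0,0,0,0,0,4,1],[0,0,0,0,0,4,1]])

```text
time: 18.22
tcp_pos: [0.6266, -0.0443, 0.1309]
eef_rot: [-0.001, -0.475, 0.88, -0.001]
wrist_force: [-0.7, -3.9, 4.4]
finger_gap: 0.0229
```

```bash
python3 st.py
```

```text
t 18.22 yaw -123.28 z 0.1309 q6 -1.059 gap 0.0229 F [-0.7 -3.9  4.4] M [-0.649  0.352  0.399] off [-0.0008 -0.0008] tau6 -0.282
```

Request:
jog_arm(motion=[[0,0,0,0,0,4,1],[0,0,0,0,0,4,1]])

```text
time: 18.38
tcp_pos: [0.6265, -0.0442, 0.131]
eef_rot: [-0.001, -0.413, 0.911, -0.0]
wrist_force: [-2.1, -3.2, 5.1]
finger_gap: 0.0229
```

```bash
python3 st.py
```

```text
t 18.38 yaw -131.27 z 0.1310 q6 -0.920 gap 0.0229 F [-2.1 -3.2  5.1] M [-0.645  0.466  0.373] off [-0.0009 -0.0007] tau6 -0.286
```

Request:
jog_arm(motion=[[0,0,0,0,0,4,1],[0,0,0,0,0,4,1]])

```text
time: 18.55
tcp_pos: [0.6264, -0.0441, 0.131]
eef_rot: [-0.001, -0.348, 0.937, -0.0]
wrist_force: [-2.6, -3.4, 5.2]
finger_gap: 0.0227
```

```bash
python3 st.py
```

```text
t 18.55 yaw -139.27 z 0.1310 q6 -0.780 gap 0.0227 F [-2.6 -3.4  5.2] M [-0.595  0.498  0.407] off [-0.001  -0.0006] tau6 -0.286
```

The moment climbed at yaw -115° and has been level at 0.40 N m since about -121° ± 3°. Slip so far is about 0.33 rad, so 24° more gives about 0.75 rad, or two clicks.

Request:
jog_arm(motion=[[0,0,0,0,0,5,1],[0,0,0,0,0,5,1],[0,0,0,0,0,5,1],[0,0,0,0,0,5,1],[0,0,0,0,0,4,1]])

```text
time: 18.97
tcp_pos: [0.6261, -0.0436, 0.131]
eef_rot: [-0.001, -0.145, 0.989, -0.0]
wrist_force: [-2.0, -1.7, 4.7]
finger_gap: 0.023
```

```bash
python3 st.py
```

```text
t 18.97 yaw -163.29 z 0.1310 q6 -0.361 gap 0.0230 F [-2.  -1.7  4.7] M [-0.39   0.579  0.444] off [-0.0013 -0.0001] tau6 -0.176
```

Request:
jog_arm(motion=[[0,0,0,0,0,0,0.6],[0,0,0,0,0,0,0.4],[0,0,0,0,0,0,0.1],[0,0,0,0,0,0,0],[0,0,0,0,0,0,0]])

```text
time: 19.38
tcp_pos: [0.6273, -0.0431, 0.13]
eef_rot: [-0.0, -0.147, 0.989, 0.0]
wrist_force: [-0.4, 0.6, 0.3]
finger_gap: 0.0804
```

Request:
jog_arm(motion=[[0,0,0,0,0,0,0],[0,0,0,0,0,0,0],[0,0,-0.02,0,0,0,0],[0,0,-0.035,0,0,0,0],[0,0,-0.04,0,0,0,0]])

```text
time: 19.8
tcp_pos: [0.6257, -0.0431, 0.2237]
eef_rot: [-0.003, -0.147, 0.989, 0.001]
wrist_force: [1.3, -0.3, 0.2]
finger_gap: 0.0858
```

```bash
python3 st.py; python3 knob.py
```

```text
t 19.80 yaw -163.09 z 0.2237 q6 -0.364 gap 0.0858 F [ 1.3 -0.3  0.2] M [-0.015 -0.022  0.017] off [-0.0017  0.0004] tau6 0.0
t 19.8 tcp [ 0.6257 -0.0431  0.2237] toolx yaw -163.09 tilt [-6.3e-03  5.0e-04 -1.0e+00] q6 -0.364 F [ 1.3 -0.3  0.2] M [-0.015 -0.022  0.017]
tool shift [-0.0027 -0.0007  0.0707]
red [ 231  164   49   80 2581] V pct [100. 113. 118. 119. 159.]
line px 148
line c [ 0.6157 -0.0475] ends [ 0.6057 -0.0497] [ 0.634  -0.0433] yaw 12.8
crop 191 124 3.6875
[array([ 0.6049, -0.0662]), array([ 0.5936, -0.0445]), array([ 0.6395, -0.0205]), array([ 0.6518, -0.0435])]
face n 490 centre [ 0.6282 -0.0461] sides 0.0164 0.0426 123.3 32.3
face n 433 centre [ 0.6279 -0.0467] sides 0.0154 0.0421 120.3 29.5
```

Request:
jog_arm(motion=[[0,0,-0.035,0,0,0,0],[0,0,-0.01,0,0,0,0],[0,0,0,0,0,0,0]])

```text
time: 20.1
tcp_pos: [0.6294, -0.0434, 0.2746]
eef_rot: [0.004, -0.147, 0.989, -0.001]
wrist_force: [0.2, -0.3, 0.4]
finger_gap: 0.0855
```

```bash
python3 st.py; python3 -c "
from h import *
w=cap('wrist'); s=cap('scene'); u,v=map(int,proj(w,[.6274,-.0435,.16])); print(u,v)
x0,y0=u-60,v-60
a=cv2.resize(w['image'][y0:y0+120,x0:x0+120],(500,500),interpolation=cv2.INTER_CUBIC); f=500/120
b=cv2.resize(s['image'][150:250,170:230],(300,500),interpolation=cv2.INTER_CUBIC)
cv2.imwrite('pics/f7.png',np.hstack([a,b])[...,::-1]); print(x0,y0,f)
for ang in range(-180,-60,20): print(ang,(np.array(proj(w,[.6274+.024*np.cos(np.radians(ang)),-.0435+.024*np.sin(np.radians(ang)),.147]))-[x0,y0])*f)
np.save('w7.npy',w,allow_pickle=True)"
```

```text
t 20.10 yaw -163.09 z 0.2746 q6 -0.364 gap 0.0855 F [ 0.2 -0.3  0.4] M [ 0.034 -0.013  0.058] off [0.002  0.0001] tau6 -0.0
258 175
198 115 4.166666666666667
-180 [283.88393047 132.91805041]
-160 [244.78817022 128.13733751]
-140 [206.47568906 136.96606059]
-120 [173.84012139 158.20354431]
-100 [150.93248093 189.01333275]
-80 [140.4202745  225.40040165]
```

View pics/f7.png

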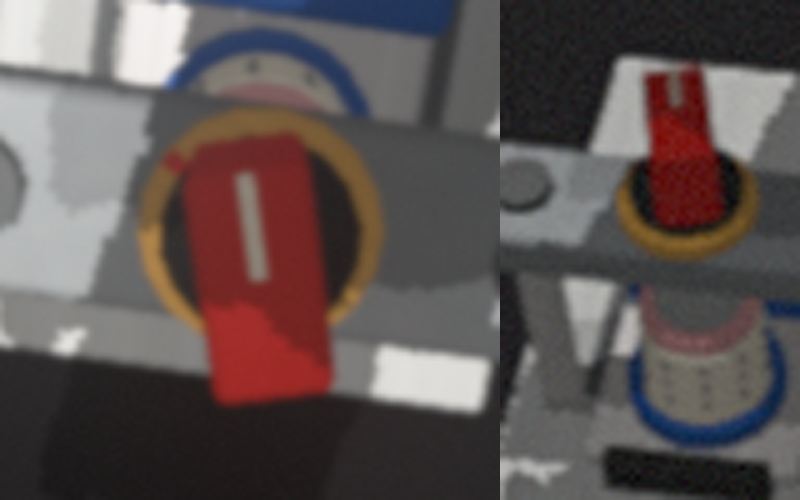

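The collar mark is at (174,160), yaw about -119°. The knob's white line runs from (245,173) to (260,282), yaw about -155°. That makes the slip about 0.62 rad, or 1.8 clicks. The foot is on the pink lid and the mould is seated. Signing off.

```bash
python3 -c "
from h import *
w=cap('wrist'); P=lambda x,y,z: plane(w,198+x*.24,115+y*.24,z)[:2]
d=P(245,173,.191)-P(260,282,.191); m=P(174,160,.147)-[.6274,-.0435]; k=np.degrees([np.arctan2(d[1],d[0]),np.arctan2(m[1],m[0])]); print(k,np.radians(k[1]-k[0]))
t=cap('top')
for n,p in(('jug',(.6093,.1607,.085)),('tub',(.6754,-.2212,.038)),('bis',(.5422,-.2558,.078))):
    u,v=map(int,np.round(proj(t,p))); a=t['image'][v-20:v+20,u-20:u+20].astype(int); b=cv2.resize(cv2.imread('pics/top0.png'),(512,384),interpolation=cv2.INTER_AREA)[v-20:v+20,u-20:u+20,::-1].astype(int); print(n,abs(a-b).mean().round(1))
print(order.sign_off())"
```

```text
[-155.37388651 -126.12825299] 0.5104325967174105
jug 4.6
tub 87.4
bis 88.8
the job is handed in; nothing more can be done
None
```

The sled is home under the press, the mould is clamped, and the knob slipped an estimated 1.5–1.8 clicks before I let go. I handed the job in at about 20 s of the 72 s allowed.

**Sled:** I pushed it home gently, with about 8 N along the travel and 10 N in all at the end stop. In the top view the pad moved about 71 mm, and its front edge sat at the expected home place, 90 mm before the knob axis.

**Knob:** I turned it clockwise until the moment rose from about 0.23 to 0.40 N m and stayed level, then about 0.75 rad more by hand angle, and let go. The last wrist image put the knob at -155° and the collar mark at -119° to -126°. That is 0.51–0.62 rad of slip left after the rubber sprang back. The last scene image shows the foot on the lid and the mould in its socket.

**What went wrong or disagreed:**
- **Finger tips:** they turned out to be about 20–33 mm short of the stated TCP. My first push passed over the pad without touching it. My first grip closed above the knob and pressed on its top with about 5 N. I corrected both by going lower. Because of this, the push probably bore near the pad's top edge, with 7 N upward at the end.
- **Slip angle:** the two readings of the collar mark differ by about 7°, but both lie within one to three clicks.
- **Bystanders:** my last image check matched for the jug. It did not match for the tub or the biscuits. I think the arm was hiding them in that view, but I did not confirm it. No unexpected contact force showed up at any point.

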